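# Clip the tube adapter plate into the mixer

### The arm

A 6-joint arm with a two-finger parallel gripper is mounted at the origin on the work surface. World frame = base frame: x ahead of the robot, y to its left, z up, the work surface at z = 0. Lengths are in m, angles in rad, forces in N, time in s.
With the tool pointing down it reaches from about 0.35 to 0.775 m from the base axis. Payload 5.5 kg.
Tool frame: the origin (TCP) lies at the very end of the fingers, on their centre line; the grasp point (between the pads) lies 19 mm behind it (env.grip_point_offset is the distance from the TCP to the grasp point, in m); z points along the fingers, y is the line along which they close (so a half turn about z gives the same grasp; the last joint's range is limited). The gripper opens to 85 mm and grips with 20 to 120 N. Pads are 22 mm wide; open, the fingers measure 114 mm over their backs; the gripper's body (76 mm by 85 mm) begins 54 mm behind the grasp point. The pads swing forward as they close: fully open they stand 13 mm farther back than shut.
Start: joints at [-1.348, 0.313, 0.046, 1.304, 0, 1.431], TCP at [0.204, -0.538, 0.231] pointing down, gripper open.
Joint ranges: [-2.76, 2.76], [-0.86, 1.69], [-1.03, 1.26], [-2.2, 2.34], [-1.47, 1.5], [-3.14, 3.14]. Speed limits (rad/s): [2.57, 2.57, 3.14, 3.14, 3.14, 3.14].

### API

Orientations are given as a unit quaternion [w, x, y, z].
In Python, from workcell import sensors, imaging, workorder, env gives the robot as it stands.
- The arm moves only by the shell command python3 -m handwheel 'ROWS' [FORCE]. ROWS is JSON, a list of rows, each a list of 5 numbers: the shift along the tool's x, y, z in mm, then the turn about the tool's z in rad, then the opening, from 0 (shut) to 1 (fully open). A call has 1 to 8 rows; each row is the pose to reach, as a shift and turn from the pose commanded when the call began, along the tool's axes at that moment; what a row does not reach only later rows make up. A row lasts 1/10 s, in which the tool goes at most 50 mm and 8.59 degrees, less where a joint would pass 70% of its speed; a pose out of reach is approached as far as the arm can. A call with a gripper value outside its range is refused whole. The fingers move at their own pace and stop on an object; FORCE is the grip in N (left out, the last holds). Time passes only in rows, so rows that repeat a pose let the fingers close. It gives the time, the measured TCP pose, the force, the opening and the grip force at its end, in the units of the state.
- sensors.get_state(): the state, without advancing time (a new reading comes with each control period).
- imaging.read_camera(name): name is "scene" or "top" or "wrist"; returns a dict with "color" (384x512x3 uint8, blue, green, red), "z_map" (384x512 float32, m along the optical axis (not along the pixel's ray), 0 where there is no reading), "fx", "fy", "cx", "cy" (pixels), "xyz" and "rotation" of the camera in the world. Camera axes: x right, y down, z forward; pixel columns grow to the right and rows downward; lengths in m; the calibration is good to about 2 mm. The wrist camera is an equidistant fisheye: a pixel r from the principal point sees the ray r / f radians off the axis. A picture is of the moment at which its call begins.
- workorder.hand_in(): hands the job in; it is judged then, once.
The state is a dict: "clock": time; "joint_pos": joint angles; "qvel": joint speeds; "tau": joint torques, N m; "tcp_pos": TCP position; "orientation": TCP orientation; "wrist_force": force on the tool from outside, world axes, zero at the start; "ft_torque": the same for the moment, N m; "finger_gap": finger opening in m; "grip_force": force on a finger pad.
Only numpy, scipy, OpenCV 4.12 (cv2) and the standard library are available. Lean on these libraries where they do the work, as an engineer would, in place of code of your own. Each camera call takes 0.05 s, during which the arm holds its last target. There are 200 camera calls.

### The job

Pick up the metal plate that has an ear sticking out at each end and push it down into the cradle on the white tube mixer, one ear in each spring-clip slot, until it lies flat, fully home on the bottom of the cradle; then let go. Leave the other plate, the one without ears, where it is.

Things in the scene. Friction and masses are not known exactly. Their poses are not given: they have to be found in the camera images.
- plate: Plate to fit: loose, aluminium, 80 (x) by 110 (y) by 10 mm, 0.26 kg, on the bench. From the middle of each end (+y, -y) an ear juts 22 mm, 20 mm wide (x), 10 thick: 154 mm over the ears. Central black grip fin: 12 mm (x) by 50 (y), 10 to 60 mm above the underside; pinch it across x. Origin: centre of underside, z up. Fits either way round (half turn).
- seat (a point): Centre of the cradle floor, 50 mm above the bench, on a fixed white mixer 200 (x) by 250 (y) mm. z up. Plate's underside centre goes here, y along y. Ear slots at y = +-77: cheeks 48 mm tall, 56 apart in x, from |y| = 66 to end wall at 89. Steel leaves in them narrow from a 50 mm gap at the top to 17 mm (at 14 mm above the floor); they hold the ears up until pushed past, 5 to 20 N in all.
- blank: Bystander: loose plate of the same aluminium with the same black grip fin (80 by 110 by 10 mm, fin to 60 mm), but without ears. On the bench; it, the eared plate and the mixer trade places. Origin: centre of the underside, z up. Leave it alone.
Mind the look-alikes: they are no part of the job. What is shaped like the plate but blue is not meant.

How it is judged:
By the outcome, as a careful person would: the job done as asked, in the order asked, and still so for the second after the job is handed in, with the robot touching nothing.
It also fails if it takes over 40 s, if anything falls off the work surface, if the arm or the gripper's body presses on something with over 40 N, if the wrist force passes 120 N, or if a joint passes its speed limit or range.

## Working session

There is one attempt and no reset: what is moved stays moved. The work goes in short steps, Python scripts to look and compute and a shell command to move; the robot and the scene stay as the last step left them, time stands still between calls to the robot, and variables do not carry over. Pictures are saved under pics/ and viewed, at most 10 in all, crops included, and the job is handed in when it is done.

```bash
mkdir -p pics
cat > h.py <<'E'
import numpy as np, cv2
from workcell import sensors, imaging, workorder, env
def shot(n,fn):
    d=imaging.read_camera(n); cv2.imwrite('pics/%s.png'%fn,d['color']); np.save('pics/%s.npy'%fn,d,allow_pickle=True); return d
def load(fn): return np.load('pics/%s.npy'%fn,allow_pickle=True).item()
def world(d,u,v,z=None):
    "pinhole: world point from z_map"
    z=d['z_map'][int(round(v)),int(round(u))] if z is None else z
    return np.array(d['xyz'])+R(d)@(np.array([(u-d['cx'])/d['fx'],(v-d['cy'])/d['fy'],1])*z)
def R(d):
    r=np.array(d['rotation'],float)
    if r.shape==(3,3): return r
    from scipy.spatial.transform import Rotation
    return Rotation.from_quat([*r[1:],r[0]]).as_matrix()
def cloud(d):
    v,u=np.mgrid[:384,:512]; z=d['z_map']
    p=np.stack([(u-d['cx'])/d['fx']*z,(v-d['cy'])/d['fy']*z,z],-1)
    return p@R(d).T+np.array(d['xyz'])
E
python3 - <<'E'
from h import *
a=shot('scene','s0');b=shot('top','t0')
for d in(a,b): print({k:d[k] for k in d if k not in('color','z_map')})
cv2.imwrite('pics/both0.png',np.hstack([cv2.resize(a['color'],(400,300)),cv2.resize(b['color'],(400,300))]))
print(sensors.get_state())
E
```

```text
{'fx': 453.6778860462533, 'fy': 453.6778860462533, 'cx': 251.98043764464012, 'cy': 195.43623895406117, 'xyz': array([ 1.29894501, -0.16301003,  1.06785494]), 'rotation': array([-0.29101192,  0.74203563,  0.56484343, -0.21365179])}
{'fx': 436.71653184915357, 'fy': 436.71653184915357, 'cx': 250.12538815950066, 'cy': 192.61374823332153, 'xyz': array([0.2553219 , 0.08195757, 1.42953637]), 'rotation': array([-0.04151785,  0.71548904, -0.69601271,  0.04379507])}
{'clock': 0.1, 'joint_pos': array([-1.34760265e+00,  3.13936025e-01,  4.51064934e-02,  1.30362985e+00,
        2.77697592e-06,  1.43119773e+00]), 'qvel': array([-0.00027704, -0.00103737,  0.00312495,  0.00057729, -0.00130065,
       -0.00028756]), 'tau': array([ 1.72794724e-03, -4.81724381e+01,  2.99244744e+01,  1.26831335e-02,
       -2.02046635e-04,  2.60211650e-06]), 'tcp_pos': array([ 0.20394899, -0.53712167,  0.23049765]), 'orientation': array([-8.30861432e-04,  9.83592445e-01,  1.80402912e-01, -3.33584993e-05]), 'wrist_force': array([ 0.01957467, -0.60523822, -0.04561858]), 'ft_torque': array([-0.03625113, -0.01076091, -0.00886351]), 'grip_force': 0.0, 'finger_gap': 0.08558991279188354}
```

View pics/t0.png

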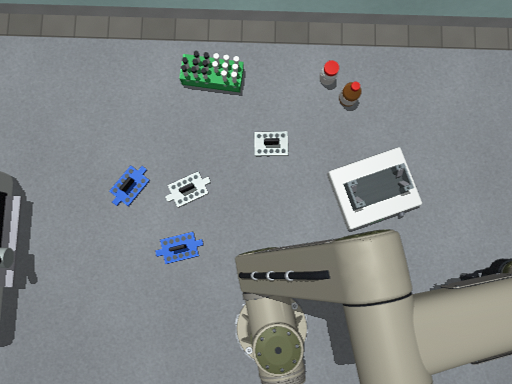

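View pics/s0.png

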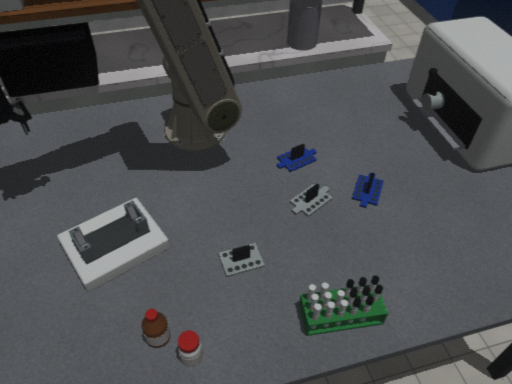

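The top view shows four plates. The grey one with ears is at (188,188) and the grey one without ears at (271,144). Two blue eared ones are at (129,185) and (180,248). The mixer is at (376,188). The one meant is (188,188), since it is grey metal and has ears. I'll confirm that in an enlarged crop while measuring.

Run:
```python
from h import *
t=load('t0');s=load('s0')
A=cv2.resize(t['color'][150:226,140:240],(400,304),interpolation=cv2.INTER_CUBIC)
B=cv2.resize(t['color'][140:235,320:430],(400,345),interpolation=cv2.INTER_CUBIC)
C=cv2.resize(s['color'][170:230,270:350],(400,300),interpolation=cv2.INTER_CUBIC)
D=cv2.resize(s['color'][190:290,50:180],(400,308),interpolation=cv2.INTER_CUBIC)
im=np.zeros((660,800,3),np.uint8)
im[:304,:400]=A; im[:300,400:]=C; im[310:310+290,:400]=B[:290]; im[310:600,400:]=D[:290]
cv2.imwrite('pics/crop1.png',im[:600])
for n,d in(('top',t),('scene',s)):
    P=cloud(d); c=(P[...,2]>0.004)&(P[...,2]<0.2)&(d['z_map']>0)
    # plate and mixer components
    k,l,st,ce=cv2.connectedComponentsWithStats(c.astype(np.uint8))
    for i in range(1,k):
        if st[i,4]>150:
            q=P[l==i]; r=cv2.minAreaRect((q[:,:2]*1000).astype(np.float32))
            hi=q[q[:,2]>q[:,2].max()-.012]
            print(n,ce[i].round(),st[i,4],'zmax %.3f med %.3f'%(q[:,2].max(),np.median(q[:,2])),'rect',np.round(r[0]),np.round(r[1]),round(r[2],1),'top',np.round(hi.mean(0)*1000))
```

```text
top [212.  71.] 2023 zmax 0.123 med 0.059 rect [844. 221.] [226. 143.] 81.9 top [822. 217. 114.]
top [329.  72.] 359 zmax 0.096 med 0.080 rect [ 850. -177.] [59. 97.] 64.7 top [ 830. -170.   90.]
top [350.  94.] 422 zmax 0.126 med 0.081 rect [ 757. -241.] [75. 60.] 63.8 top [ 759. -239.  120.]
top [271. 143.] 779 zmax 0.068 med 0.010 rect [596.  13.] [ 85. 113.] 4.3 top [595.  15.  59.]
top [374. 188.] 4990 zmax 0.106 med 0.046 rect [ 453. -326.] [228. 280.] 18.2 top [ 452. -322.   98.]
top [129. 185.] 900 zmax 0.067 med 0.011 rect [439. 477.] [ 95. 160.] 60.0 top [441. 476.  59.]
top [  8. 232.] 2068 zmax 0.159 med 0.066 rect [246. 831.] [475.  86.] 3.5 top [201. 793. 150.]
top [188. 189.] 896 zmax 0.067 med 0.010 rect [436. 286.] [ 85. 154.] 25.9 top [435. 284.  60.]
top [179. 247.] 940 zmax 0.067 med 0.010 rect [245. 303.] [ 88. 157.] 12.8 top [244. 303.  59.]
top [300. 320.] 367 zmax 0.167 med 0.013 rect [ 27. -86.] [143.  45.] 27.8 top [ 25. -62. 166.]
top [245. 331.] 525 zmax 0.167 med 0.014 rect [-13.  88.] [167.  48.] 5.8 top [ -1.  66. 163.]
scene [303.  22.] 1412 zmax 0.192
[... 568 characters left out ...]

scene [367. 189.] 720 zmax 0.063 med 0.010 rect [445. 476.] [ 89. 154.] 57.7 top [445. 473.  59.]
scene [310. 199.] 802 zmax 0.064 med 0.011 rect [434. 287.] [ 92. 165.] 25.7 top [438. 282.  59.]
scene [112. 243.] 5888 zmax 0.103 med 0.047 rect [ 424. -326.] [264. 274.] 20.8 top [ 456. -325.   98.]
scene [240. 259.] 985 zmax 0.064 med 0.011 rect [595.  16.] [ 90. 115.] 3.0 top [598.  14.  59.]
scene [342. 307.] 3680 zmax 0.118 med 0.059 rect [800. 232.] [227. 143.] 82.7 top [825. 212. 113.]
scene [155. 329.] 846 zmax 0.124 med 0.079 rect [ 741. -239.] [ 60. 104.] 85.9 top [ 763. -241.  120.]
scene [189. 348.] 717 zmax 0.095 med 0.083 rect [ 819. -161.] [51. 90.] 60.1 top [ 833. -171.   90.]
```

View pics/crop1.png

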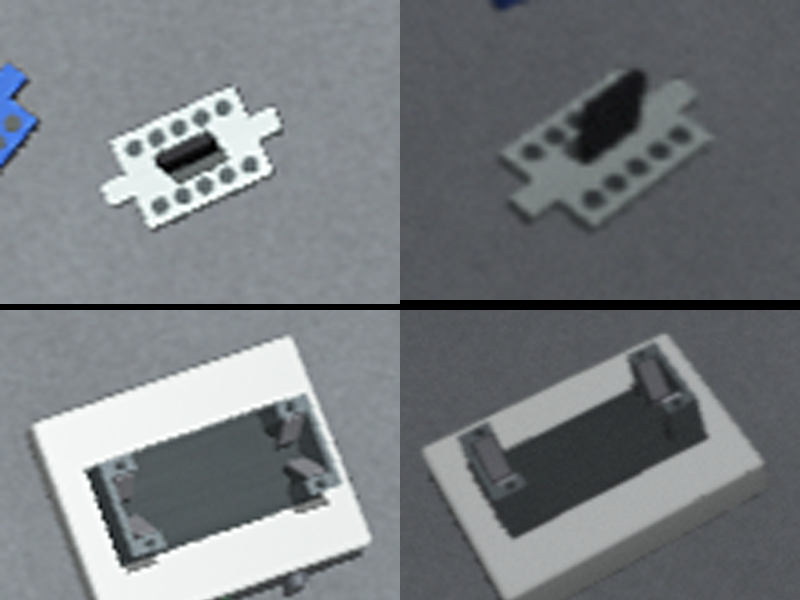

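The crop confirms it: the grey plate with an ear at each end is at (188,188), crop (190,157). The cradle's clips are at crop (130,510) and (300,445). Next I'll get exact yaws and centres from both views, and the offsets in tool axes.

```bash
cat > m.py <<'E'
from h import *
from scipy.spatial.transform import Rotation as Ro
def fit(q):
    r=cv2.minAreaRect((q[:,:2]*1000).astype(np.float32)); b=cv2.boxPoints(r); e=[b[1]-b[0],b[2]-b[1]]; l=max(e,key=np.linalg.norm)
    return np.round(r[0],1),np.round(sorted(r[1])),round(np.degrees(np.arctan2(l[1],l[0]))%180,1)
def tool(target,yawdeg):
    s=sensors.get_state(); q=s['orientation']; M=Ro.from_quat([*q[1:],q[0]]).as_matrix()
    d=M.T@(np.array(target)-s['tcp_pos'])*1000
    a=np.degrees(np.arctan2(M[1,0],M[0,0])); t=(yawdeg-a+90)%180-90   # world ccw turn of tool x
    print('tcp',s['tcp_pos'].round(4),'toolx yaw',a.round(2),'shift mm',d.round(1),'tool-z turn rad',np.radians(-t).round(3),'j',s['joint_pos'].round(2),'F',s['wrist_force'].round(1),'gap',round(s['finger_gap'],4),'grip',s['grip_force'],'t',s['clock'])
E
python3 - <<'E'
from m import *
for n in('t0','s0'):
    P=cloud(load(n)); x,y,z=P[...,0],P[...,1],P[...,2]
    near=np.hypot(x-.436,y-.284)<.095
    print(n,'fin',fit(P[near&(z>.052)]),P[near&(z>.052)].mean(0).round(4),'plate',fit(P[near&(z>.006)&(z<.016)]), 'z',np.median(z[near&(z>.006)&(z<.016)]).round(4))
    nm=np.hypot(x-.453,y+.324)<.19
    for a,b in((.092,.102),(.075,.091),(.042,.056),(.056,.075),(.065,.091)):
        q=P[nm&(z>a)&(z<b)]
        if len(q)>20: print(a,b,len(q),fit(q),np.median(q[:,2]).round(4))
    h=np.histogram(z[nm],bins=np.arange(-.005,.11,.005)); print(h[0])
tool([.436,.284,.23],-65)
tool([.453,-.324,.23],-72)
E
```

```text
t0 fin (array([434.8, 283.5]), array([12., 48.]), np.float32(116.9)) [0.434  0.2842 0.0592] plate (array([432. , 287.8]), array([166., 176.]), np.float32(46.6)) z 0.0099
0.092 0.102 281 (array([ 452.5, -321.2]), array([ 84., 193.]), np.float32(110.6)) 0.0973
0.075 0.091 149 (array([ 452.4, -320.4]), array([ 83., 191.]), np.float32(110.9)) 0.083
0.042 0.056 3572 (array([ 451. , -320.7]), array([200., 250.]), np.float32(110.8)) 0.0467
0.056 0.075 139 (array([ 451.7, -319.1]), array([ 82., 187.]), np.float32(110.3)) 0.0653
0.065 0.091 224 (array([ 452.4, -320.4]), array([ 83., 191.]), np.float32(110.9)) 0.0791
[2115 1962  241   18   28   26   36   44  216 1497 1775  668   73   19
   38   37   45   42   58   83  173   58]
s0 fin (array([437.5, 282. ]), array([14., 49.]), np.float32(116.1)) [0.4384 0.2819 0.0586] plate (array([442.8, 281.1]), array([137., 146.]), np.float32(86.3)) z 0.0104
0.092 0.102 346 (array([ 453.6, -322.1]), array([ 87., 190.]), np.float32(110.6)) 0.098
0.075 0.091 212 (array([ 454.3, -322.4]), array([ 88., 189.]), np.float32(110.8)) 0.083
0.042 0.056 4085 (array([ 454.9, -322.2]), array([203., 248.]), np.float32(110.8)) 0.0467
0.056 0.075 223 (array([ 459.1, -322.2]), array([ 87., 189.]), np.float32(113.4)) 0.0664
0.065 0.091 336 (array([ 454.2, -322.4]), array([ 88., 189.]), np.float32(110.7)) 0.0781
[2191 3184  167  102  103  111   98  104  145 1338 2100  835   62   61
   59   65   68   63   69   76  235   66]
tcp [ 0.2039 -0.5371  0.2305] toolx yaw 20.79 shift mm [ 508.4 -685.3    1.7] tool-z turn rad 1.497 j [-1.35  0.31  0.05  1.3   0.    1.43] F [ 0.  -0.6 -0. ] gap 0.0856 grip 0.0 t 0.1
tcp [ 0.2039 -0.5371  0.2305] toolx yaw 20.79 shift mm [ 308.5 -110.9    0.8] tool-z turn rad -1.522 j [-1.35  0.31  0.05  1.3   0.    1.43] F [ 0.  -0.6 -0. ] gap 0.0856 grip 0.0 t 0.1
```

Plate: about (436, 283) mm, long axis at 116°, fin top at 59 mm, which matches the 60 mm given. Seat: about (453, -321.5) mm at 110.8°, cheek tops at 98 mm, which also matches. Moving now, swinging in front of the base.

```bash
python3 -m handwheel '[[432,-304,0,-1.2,1],[432,-304,0,-1.2,1],[432,-304,0,-1.2,1],[432,-304,0,-1.2,1],[432,-304,0,-1.2,1],[432,-304,0,-1.2,1],[432,-304,0,-1.2,1],[432,-304,0,-1.2,1]]'; python3 -c "
from m import *
tool([.5,.1,.2],116);tool([.436,.283,.14],116)"
```

```text
clock: 0.9
tcp_pos: [0.4288, -0.2044, 0.2311]
orientation: [-0.0, 0.708, 0.706, -0.0]
wrist_force: [1.0, -0.1, -0.9]
finger_gap: 0.0852
grip_force: 0.0
tcp [ 0.4288 -0.2044  0.2311] toolx yaw 89.88 shift mm [304.5  70.6  31.1] tool-z turn rad -0.456 j [-0.61  0.12 -0.2   1.25 -0.    0.96] F [ 1.  -0.1 -0.9] gap 0.0852 grip 0.0 t 0.9
tcp [ 0.4288 -0.2044  0.2311] toolx yaw 89.88 shift mm [487.4   6.2  91.1] tool-z turn rad -0.456 j [-0.61  0.12 -0.2   1.25 -0.    0.96] F [ 1.  -0.1 -0.9] gap 0.0852 grip 0.0 t 0.9
```

```bash
python3 -m handwheel '[[487,6,60,-0.456,1],[487,6,60,-0.456,1],[487,6,60,-0.456,1],[487,6,60,-0.456,1],[487,6,60,-0.456,1],[487,6,60,-0.456,1],[487,6,60,-0.456,1],[487,6,60,-0.456,1]]'; python3 -c "
from m import *
tool([.436,.283,.16],116)"
```

```text
clock: 1.7
tcp_pos: [0.4357, 0.1926, 0.182]
orientation: [0.0, 0.532, 0.847, -0.0]
wrist_force: [1.2, -0.8, 0.3]
finger_gap: 0.0856
grip_force: 0.0
tcp [0.4357 0.1926 0.182 ] toolx yaw 115.68 shift mm [81.3 39.5 22. ] tool-z turn rad -0.006 j [ 0.25  0.15 -0.29  1.13 -0.    1.37] F [ 1.2 -0.8  0.3] gap 0.0856 grip 0.0 t 1.7
```

```bash
python3 -m handwheel '[[82,39.5,22,-0.006,1],[82,39.5,22,-0.006,1],[82,39.5,22,-0.006,1],[82,39.5,22,-0.006,1]]'
python3 - <<'E'
from m import *
tool([.436,.283,.16],116)
d=shot('wrist','w1'); print({k:d[k] for k in d if k not in('color','z_map')})
E
```

```text
clock: 2.1
tcp_pos: [0.4354, 0.2822, 0.1595]
orientation: [-0.0, 0.529, 0.849, -0.001]
wrist_force: [-0.1, -0.1, 0.2]
finger_gap: 0.0858
grip_force: 0.0
tcp [0.4354 0.2822 0.1595] toolx yaw 116.16 shift mm [ 0.5  0.9 -0.6] tool-z turn rad 0.003 j [ 0.42  0.24 -0.23  1.1  -0.    1.53] F [-0.1 -0.1  0.2] gap 0.0858 grip 0.0 t 2.1
{'fx': 297.3186396354542, 'fy': 297.3186396354542, 'cx': 254.02562767198347, 'cy': 188.02841991476177, 'xyz': array([0.40513934, 0.34448743, 0.30120117]), 'rotation': array([0.13205987, 0.96499613, 0.2246475 , 0.02960012])}
```

View pics/w1.png

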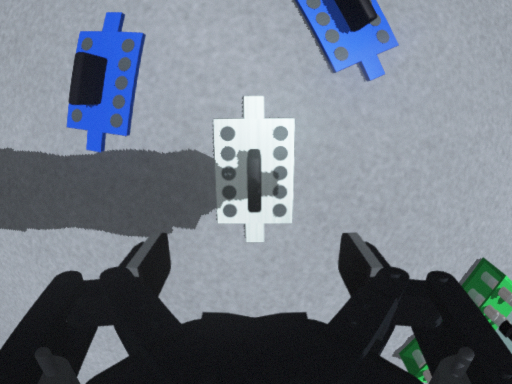

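The plate with ears is square to the tool, with ear tips at (253,96) and (254,241) and the fin from (254,149) to (254,212). Now I'll convert these with the fisheye model.

```bash
cat >> m.py <<'E'
def fish(d,u,v,z):
    a=np.array([u-d['cx'],v-d['cy']])/d['fx']; r=np.hypot(*a); k=np.array([*(a/r*np.sin(r)),np.cos(r)]) if r>0 else np.array([0,0,1.])
    w=R(d)@k; o=np.array(d['xyz']); return o+w*(z-o[2])/w[2]
E
python3 - <<'E'
from m import *
d=load('w1')
a,b=fish(d,253.3,96.5,.01),fish(d,254.5,241.5,.01)
e,f=fish(d,254.3,150,.06),fish(d,254,212,.06)
for p,q in((a,b),(e,f)): print(p.round(4),q.round(4),((p+q)/2).round(4),np.linalg.norm(p-q).round(4),np.degrees(np.arctan2(*(p-q)[1::-1])).round(2))
for c in ((213.5,118),(295,118),(213,223),(293,224)): print(fish(d,*c,.01).round(4))
tool([*((a+b)/2)[:2],.022],116)
E
```

```text
[0.3993 0.3534 0.01  ] [0.4673 0.2178 0.01  ] [0.4333 0.2856 0.01  ] 0.1517 116.65
[0.4203 0.3131 0.06  ] [0.4438 0.2647 0.06  ] [0.432  0.2889 0.06  ] 0.0538 115.93
[0.3735 0.3177 0.01  ]
[0.4449 0.3529 0.01  ]
[0.4182 0.2175 0.01  ]
[0.4951 0.2542 0.01  ]
tcp [0.4358 0.2813 0.1599] toolx yaw 116.05 shift mm [  5.   -0.2 137.9] tool-z turn rad 0.001 j [ 0.42  0.24 -0.23  1.1  -0.    1.53] F [ 0.8 -0.   0.3] gap 0.0854 grip 0.0 t 2.15
```

```bash
python3 -m handwheel '[[3,0,50,0,1],[3,0,90,0,1],[3,0,120,0,1],[3,0,138,0,1],[3,0,138,0,0],[3,0,138,0,0],[3,0,138,0,0],[3,0,138,0,0]]' 100; python3 -m handwheel '[[0,0,0,0,0],[0,0,0,0,0],[0,0,-20,0,0],[0,0,-50,0,0],[0,0,-90,0,0],[0,0,-130,0,0],[0,0,-150,0,0]]'
python3 - <<'E'
from m import *
d=shot('wrist','w2')
tool([.453,-.3215,.17],110.8)
E
```

```text
clock: 2.95
tcp_pos: [0.4363, 0.2845, 0.0239]
orientation: [0.001, 0.53, 0.848, 0.001]
wrist_force: [0.2, -0.6, -0.1]
finger_gap: 0.0283
grip_force: 0.0
clock: 3.65
tcp_pos: [0.4362, 0.285, 0.176]
orientation: [0.001, 0.53, 0.848, 0.002]
wrist_force: [0.8, 0.6, -2.8]
finger_gap: 0.0105
grip_force: 97.9
tcp [0.4373 0.2856 0.1783] toolx yaw 116.04 shift mm [-552.3 -252.4    6.4] tool-z turn rad 0.091 j [ 0.42  0.23 -0.2   1.13 -0.    1.54] F [ 2.   1.  -0.2] gap 0.011 grip 97.96710848808289 t 3.7
```

View pics/w2.png

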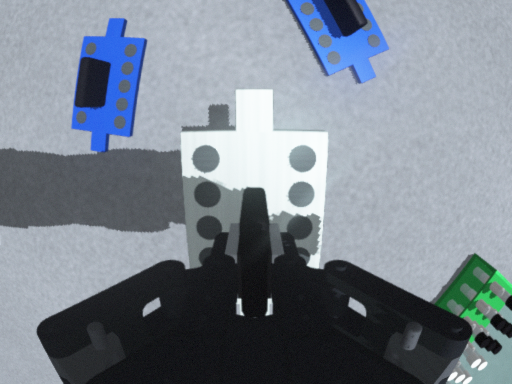

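The plate is gripped and lifted: its near ear tip is at (254,90) and the wrist force shows the plate's weight. I'll work out where the plate sits in the hand and start carrying it.

```bash
python3 -m handwheel '[[-40,-18,0,0.02,0],[-90,-41,0,0.091,0],[-135,-62,0,0.091,0],[-180,-82,0,0.091,0],[-225,-103,0,0.091,0],[-270,-123,0,0.091,0],[-315,-144,0,0.091,0],[-360,-164,0,0.091,0]]'
python3 - <<'E'
from m import *
d=load('w2'); t=np.array([.4367,.2853]); ax=np.array([np.cos(np.radians(116)),np.sin(np.radians(116))]); ay=np.array([ax[1],-ax[0]])
for c in((254.5,90),(236,90),(273,90),(181,131),(328,131)):
    p=fish(d,*c,.165)[:2]-t; print((p@ax*1000).round(1),(p@ay*1000).round(1))
tool([.453,-.3215,.17],110.8)
E
```

```text
clock: 4.5
tcp_pos: [0.4445, -0.111, 0.1715]
orientation: [-0.0, 0.568, 0.823, -0.0]
wrist_force: [1.5, 0.2, -1.9]
finger_gap: 0.0107
grip_force: 98.0
78.1 -0.4
78.2 -9.7
78.2 9.0
57.6 -38.7
57.7 38.1
tcp [ 0.4445 -0.111   0.1715] toolx yaw 110.8 shift mm [-199.8  -66.8    1.4] tool-z turn rad 0.0 j [-0.42  0.12 -0.35  1.1   0.    0.79] F [ 1.5  0.2 -1.9] gap 0.0107 grip 97.99338698387146 t 4.5
```

```bash
python3 -m handwheel '[[-40,-14,0,0,0],[-85,-29,0,0,0],[-130,-44,0,0,0],[-170,-57,0,0,0],[-190,-64,0,0,0],[-200,-67,0,0,0],[-200,-67,0,0,0],[-200,-67,0,0,0]]'
python3 - <<'E'
from m import *
d=shot('wrist','w3'); tool([.453,-.3215,.17],110.8)
E
```

```text
clock: 5.3
tcp_pos: [0.4535, -0.3187, 0.1717]
orientation: [-0.001, 0.568, 0.823, 0.0]
wrist_force: [-0.3, 0.0, -1.7]
finger_gap: 0.0112
grip_force: 98.0
tcp [ 0.4536 -0.3185  0.172 ] toolx yaw 110.88 shift mm [-2.6 -1.7  2. ] tool-z turn rad 0.001 j [-0.76  0.3  -0.12  1.15  0.    0.45] F [-0.2  0.4 -2.9] gap 0.0108 grip 97.97414660453796 t 5.35
```

View pics/w3.png

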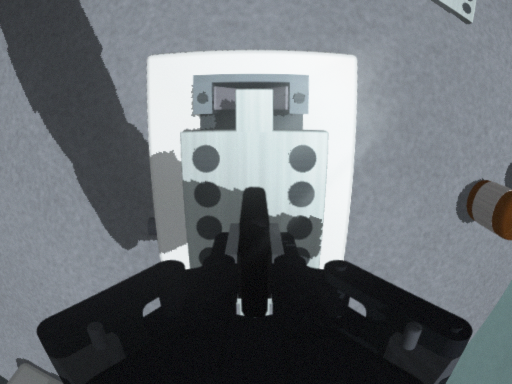

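Seen over the cradle, the slot is at columns 193–308, rows 75–115, so its centre is near 250.5, with the ear tip at (254.5,90). The plate is a few mm off toward +u (tool y). Computing the amount.

Run:
```python
from m import *
d=load('w3'); t=np.array([.4535,-.3186]); ax=np.array([np.cos(np.radians(110.85)),np.sin(np.radians(110.85))]); ay=np.array([ax[1],-ax[0]])
for c,z in(((254.5,90),.16),((193,75),.098),((308.5,75),.098),((193,115),.098),((308.5,115),.098),((213,84),.098),((289,84),.098),((148,57),.05),((357,57),.05)):
    p=fish(d,*c,z)[:2]-t; print(c,(p@ax*1000).round(1),(p@ay*1000).round(1))
```

```text
(254.5, 90) 78.1 0.0
(193, 75) 94.0 -44.3
(308.5, 75) 93.8 39.0
(193, 115) 64.5 -44.7
(308.5, 115) 64.4 39.3
(213, 84) 86.7 -29.7
(289, 84) 86.6 24.8
(148, 57) 119.6 -96.6
(357, 57) 119.4 93.1
```

```bash
python3 -m handwheel '[[-3,-2.4,0,0,0],[-3,-2.4,20,0,0],[-3,-2.4,40,0,0],[-3,-2.4,55,0,0],[-3,-2.4,65,0,0],[-3,-2.4,70,0,0],[-3,-2.4,75,0,0],[-3,-2.4,75,0,0]]' 120
python3 - <<'E'
from m import *
d=shot('wrist','w4'); tool([.453,-.3215,.0725],110.8)
E
```

```text
clock: 6.15
tcp_pos: [0.4527, -0.3236, 0.0973]
orientation: [-0.0, 0.568, 0.823, -0.0]
wrist_force: [0.1, 0.2, -1.9]
finger_gap: 0.0108
grip_force: 117.2
tcp [ 0.4529 -0.3239  0.0977] toolx yaw 110.81 shift mm [ 2.2  1.  25.2] tool-z turn rad 0.0 j [-0.77  0.35 -0.24  0.98 -0.    0.44] F [ 0.1  0.2 -1.7] gap 0.0105 grip 117.23018646240234 t 6.2
```

View pics/w4.png

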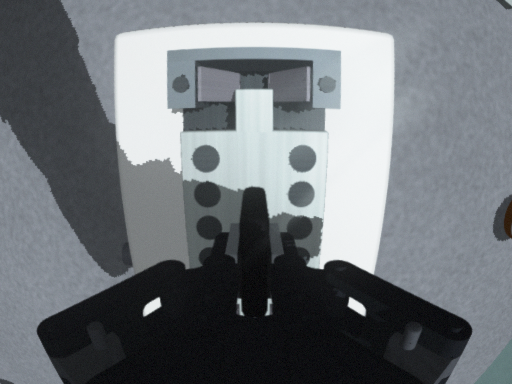

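Laterally centred now: slot columns 168–340 against the ear at 254.5. Checking the fit lengthwise.

Run:
```python
from m import *
d=load('w4'); t=np.array([.4528,-.3238]); ax=np.array([np.cos(np.radians(110.85)),np.sin(np.radians(110.85))]); ay=np.array([ax[1],-ax[0]])
for c,z in(((254.5,90),.086),((254.5,131),.086),((168,48.5),.098),((340,48.5),.098),((168,107.5),.098),((340,107.5),.098),((197,60),.098),((311,60),.098)):
    p=fish(d,*c,z)[:2]-t; print(c,(p@ax*1000).round(1),(p@ay*1000).round(1))
```

```text
(254.5, 90) 78.3 0.1
(254.5, 131) 57.2 0.1
(168, 48.5) 99.6 -41.4
(340, 48.5) 99.6 41.1
(168, 107.5) 70.4 -41.6
(340, 107.5) 70.4 41.3
(197, 60) 92.8 -27.0
(311, 60) 92.8 26.8
```

```bash
python3 -m handwheel '[[2,0.2,0,0,0],[2,0.2,5,0,0],[2,0.2,10,0,0],[2,0.2,14,0,0],[2,0.2,17,0,0],[2,0.2,17,0,0]]'; python3 -m handwheel '[[0,0,3,0,0],[0,0,5,0,0],[0,0,7,0,0],[0,0,7,0,0]]'; python3 -c "
from m import *
tool([.453,-.3215,.0725],110.8)"
```

```text
clock: 6.8
tcp_pos: [0.4523, -0.3223, 0.0802]
orientation: [0.0, 0.568, 0.823, -0.0]
wrist_force: [0.3, -3.7, -2.0]
finger_gap: 0.0108
grip_force: 118.1
clock: 7.2
tcp_pos: [0.4522, -0.3218, 0.0737]
orientation: [0.0, 0.568, 0.823, -0.0]
wrist_force: [-2.1, -0.3, 5.3]
finger_gap: 0.0102
grip_force: 119.2
tcp [ 0.4522 -0.3218  0.0737] toolx yaw 110.8 shift mm [0.  0.9 1.2] tool-z turn rad 0.0 j [-0.76  0.37 -0.27  0.93  0.    0.44] F [-2.1 -0.3  5.3] gap 0.0102 grip 119.17739152908325 t 7.2
```

```bash
for i in 1 2; do python3 -m handwheel '[[0,0,1,0,0],[0,0,1,0,0],[0,0,1,0,0]]' | grep -E 'tcp|wrist'; done
```

```text
tcp_pos: [0.4522, -0.3218, 0.0737]
wrist_force: [-2.3, 2.3, 11.0]
tcp_pos: [0.4522, -0.3218, 0.0737]
wrist_force: [-5.1, 2.8, 17.7]
```

```bash
for i in 1 2; do python3 -m handwheel '[[0,0,1,0,0],[0,0,2,0,0],[0,0,2,0,0]]' | grep -E 'tcp|wrist'; done
python3 - <<'E'
from m import *
a=shot('scene','s5');b=shot('top','t5');d=shot('wrist','w5')
A=cv2.resize(a['color'][190:290,50:180],(400,308),interpolation=cv2.INTER_CUBIC)
B=cv2.resize(d['color'][20:270,100:410],(400,323),interpolation=cv2.INTER_CUBIC)[:308]
cv2.imwrite('pics/c5.png',np.hstack([A,B]))
E
```

```text
tcp_pos: [0.4522, -0.3219, 0.0736]
wrist_force: [-8.4, 6.1, 32.2]
tcp_pos: [0.4522, -0.3219, 0.0736]
wrist_force: [-11.9, 9.9, 45.7]
```

View pics/c5.png

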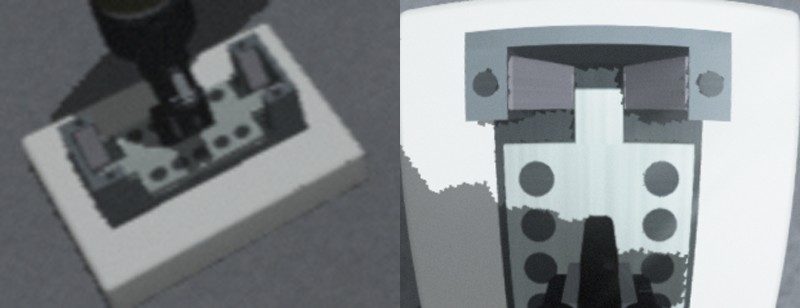

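Wrist view: the ear (crop 575–623) lies between the leaves, whose lower edges are at 574 and 625. The stop is stiff at 45 N. I'll check the plate's height and tilt from the depth maps.

Run:
```python
from m import *
c=np.array([.453,-.3225]); th=np.radians(110.8); ax=np.array([np.cos(th),np.sin(th)]); ay=np.array([ax[1],-ax[0]])
for n in('t0','t5','s0','s5'):
    P=cloud(load(n)); q=P[...,:2]-c; a=q@ax; b=q@ay; z=P[...,2]
    print(n)
    for nm,m in (('p+',(abs(a-42)<10)&(abs(b)<38)),('p-',(abs(a+42)<10)&(abs(b)<38)),('rim',(abs(b)>55)&(abs(b)<92)&(abs(a)<110)),('ear+',(abs(a-65)<5)&(abs(b)<7)),('ear-',(abs(a+65)<5)&(abs(b)<7))):
        w=z[m&(z<.075)]; print(nm,len(w),np.percentile(w,[10,25,50,75,90]).round(4) if len(w) else '')
d=load('w5'); Z=d['z_map']; o=d['xyz'][2]
v,u=np.mgrid[:384,:512]; 
for nm,(x,y) in dict(ear=(254,105),plate=(254,140),rimL=(150,60),rimR=(375,90),cheek=(350,60),leafL=(210,85),leafLin=(232,85),floor=(215,118)).items():
    print(nm,(o-np.median(Z[y-2:y+3,x-2:x+3])).round(4))
```

```text
t0
p+ 0 
p- 0 
rim 0 
ear+ 0 
ear- 0 
t5
p+ 0 
p- 0 
rim 0 
ear+ 0 
ear- 0 
s0
p+ 0 
p- 0 
rim 0 
ear+ 0 
ear- 0 
s5
p+ 0 
p- 0 
rim 0 
ear+ 0 
ear- 0 
ear 0.0654
plate 0.0604
rimL 0.1062
rimR 0.0537
cheek 0.1071
leafL 0.0902
leafLin 0.0737
floor 0.0537
```

Run:
```python
from m import *
c=np.array([.453,-.3225]); th=np.radians(110.8); ax=np.array([np.cos(th),np.sin(th)]); ay=np.array([ax[1],-ax[0]])
def wc(d):
    v,u=np.mgrid[:384,:512]; x=(u-d['cx'])/d['fx']; y=(v-d['cy'])/d['fx']; r=np.hypot(x,y)+1e-9; k=np.tan(r)/r
    return (np.stack([x*k,y*k,1+0*x],-1)*d['z_map'][...,None])@R(d).T+np.array(d['xyz'])
for n in('t0','t5','s0','s5','w4','w5'):
    d=load(n);P=(wc if n[0]=='w' else cloud)(d); q=(P[...,:2]-c)*1000; a=q@ax; b=q@ay; z=P[...,2]*1000
    print(n)
    for nm,m in (('p+',(abs(a-42)<10)&(abs(b)<38)),('p-',(abs(a+42)<10)&(abs(b)<38)),('rim',(abs(b)>55)&(abs(b)<92)&(abs(a)<110)),('ear+',(abs(a-66)<7)&(abs(b)<7)),('ear-',(abs(a+66)<7)&(abs(b)<7))):
        w=z[m&(z<75)&(z>30)]; print(' ',nm,len(w),np.percentile(w,[10,25,50,75,90]).round(1) if len(w) else '')
```

```text
t0
  p+ 145 [46.2 48.4 50.3 52.1 53.8]
  p- 147 [46.3 48.1 49.9 51.4 53.3]
  rim 1563 [40.8 42.6 44.8 46.9 48.7]
  ear+ 21 [45.9 47.7 49.3 50.9 54.3]
  ear- 19 [46.4 47.8 49.9 52.4 54.2]
t5
  p+ 127 [56.1 57.9 59.6 61.7 63.6]
  p- 0 
  rim 716 [40.9 42.9 44.9 46.7 48.5]
  ear+ 18 [55.1 56.8 58.  61.3 62.8]
  ear- 0 
s0
  p+ 151 [48.1 49.2 50.5 51.7 52.7]
  p- 158 [48.  49.4 50.9 52.3 53.8]
  rim 1461 [42.8 44.1 45.5 46.8 48.1]
  ear+ 19 [47.9 48.7 49.1 50.1 53.1]
  ear- 5 [50.6 50.8 51.  53.3 59.6]
s5
  p+ 154 [57.8 59.2 60.4 61.8 63. ]
  p- 167 [57.9 59.2 60.4 61.4 62.9]
  rim 1323 [43.1 44.2 45.5 46.9 48.2]
  ear+ 22 [57.7 58.8 60.  61.2 62.6]
  ear- 7 [60.2 60.7 61.  63.4 65.6]
w4
  p+ 0 
  p- 0 
  rim 20279 [43.4 43.8 44.2 44.6 45. ]
  ear+ 0 
  ear- 0 
w5
  p+ 5116 [58.5 58.9 59.3 59.8 60.1]
  p- 41 [58.6 58.8 59.1 59.5 59.8]
  rim 22358 [43.4 43.8 44.2 44.6 45. ]
  ear+ 726 [58.3 58.8 59.2 59.7 60.1]
  ear- 1 [59.4 59.4 59.4 59.4 59.4]
```

The plate top is at 59–60 mm at both ends, and the floor measured about 50.3 mm before, so the plate is flat and fully home. I'll ease the push, let go and withdraw.

```bash
python3 -m handwheel '[[0,0,-3,0,0],[0,0,-5,0,0],[0,0,-5,0,0.5],[0,0,-5,0,0.5],[0,0,-5,0,0.5],[0,0,-5,0,0.5],[0,0,-5,0,0.5]]'; python3 -m handwheel '[[0,0,-15,0,0.5],[0,0,-40,0,0.5],[0,0,-70,0,0.5],[0,0,-110,0,0.5],[0,0,-130,0,0.5],[0,0,-130,0,0.5],[0,0,-130,0,0.5]]'
python3 - <<'E'
from m import *
c=np.array([.453,-.3225]); th=np.radians(110.8); ax=np.array([np.cos(th),np.sin(th)]); ay=np.array([ax[1],-ax[0]])
d=shot('scene','s6'); w=shot('wrist','w6'); P=cloud(d); q=(P[...,:2]-c)*1000; a=q@ax; b=q@ay; z=P[...,2]*1000
for s in(1,-1): k=z[(abs(a-42*s)<10)&(abs(b)<38)&(z<75)]; print(len(k),np.median(k))
A=cv2.resize(d['color'][190:290,50:180],(400,308),interpolation=cv2.INTER_CUBIC)
cv2.imwrite('pics/c6.png',np.hstack([A,cv2.resize(w['color'],(400,308))]))
E
```

```text
clock: 9.25
tcp_pos: [0.452, -0.3218, 0.072]
orientation: [-0.0, 0.568, 0.823, 0.0]
wrist_force: [-0.6, 0.9, 0.5]
finger_gap: 0.0432
grip_force: 0.0
clock: 9.95
tcp_pos: [0.4522, -0.322, 0.2022]
orientation: [0.0, 0.568, 0.823, -0.0]
wrist_force: [0.3, -0.1, -0.2]
finger_gap: 0.0425
grip_force: 0.0
151 60.65572123595597
166 60.79434205424095
```

View pics/c6.png

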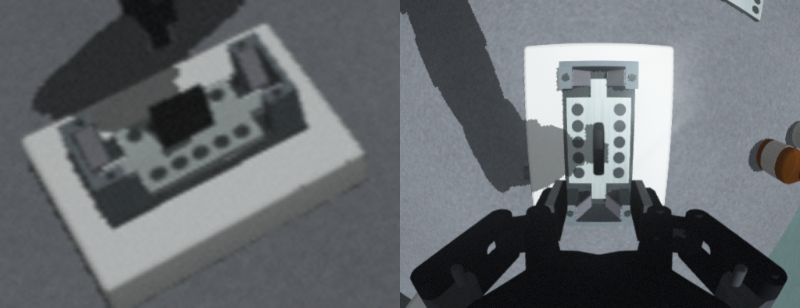

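The plate lies flat in the cradle with an ear in each slot, crop (598,80) and (600,205). The gripper is clear of it and there is no contact force.

```bash
python3 -c "
from workcell import workorder
print(workorder.hand_in())"
```

```text
the job is handed in; nothing more can be done
None
```

The eared metal plate lies flat on the cradle floor with one ear in each spring-clip slot; I let go, backed the gripper clear, left the blank alone, and handed the job in at about 10 s on the robot's clock.

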